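# Gauge a brass sleeve on a spring draw rig and hold it at the mark

## Task

Two brass sleeves of the same outside stand on the bench: find the one whose bore goes over the upright gauge pin of the spring-loaded slide, and put the other, too tight one in the open steel tray. Slide the fitting sleeve fully down onto the pin while the slide is home, then grip it and with it pull the slide out against its spring until its pointer is level with the mark clip. Finish while still holding it there by the sleeve, without letting go, and leave everything else on the bench alone.

Things in the scene. Friction and masses are not known exactly. Their poses are not given: they have to be found in the camera images.
- rig: green draw rig fixed to the bench, base plate 300 x 170 x 20 mm; origin at the centre of its underside. Its x axis is the slide direction: +x towards the spring housing (a 70 mm wide block, top 55 mm above the bench, from rig x = +118 to +148 mm, with a short tube behind it), -x is out, roughly towards the robot. Two 32 mm high guide strips run along x at y = +-39 mm.
- carriage (a joint): travel of the steel slide in m: 0 home (pin at rig x = +50 mm), grows as it is pulled out along rig -x, end stop at 0.100. A spring pulls it home: 3.6 N at home plus 1.2 N per 10 mm. It does not stay out by itself.
- pin_foot (a point): centre of the foot of the gauge pin, on the flat top (60 x 60 mm, 40 mm above the bench) of the slide. The pin rises 35 mm above this point, 18 mm diameter, the top 6 mm tapering to 11 mm diameter. A sleeve seated on the pin has its centre 25 mm above this point. Moves with the slide; axes as the rig.
- pointer (a point): tip of the slide's small pointer arm, on the rig's +y side, 60 mm beside the pin and 40 mm above the bench; moves with the slide; axes as the rig
- mark (a point): the mark: inner edge of the 3 mm thick upright blade of the dark steel mark clip, fixed on the scale on the rig's +y side, 40 mm above the bench; axes as the rig. The slide is at the mark when the pointer has the same rig x as this point; that is 50 to 80 mm out from home.
- sleeve_a_center (a point): centre (half-way up) of the brass sleeve with the wider bore: 34 mm outside, 21 mm bore, 50 mm tall, 0.25 kg, standing upright; this one goes over the pin
- sleeve_b_center (a point): centre (half-way up) of the brass sleeve with the narrower bore: 34 mm outside, 15 mm bore, 50 mm tall, 0.25 kg, standing upright; too tight for the pin
- tray: open dark steel tray, fixed, 150 x 130 mm outside, 30 mm high, walls and floor 4 mm; origin at the centre of its underside, x along its 150 mm side
- insulator: small ribbed white porcelain insulator, 36 mm wide, 55 mm tall, standing upright among the sleeves; bystander, origin at the centre of its underside
- can: grey can, 64 mm wide, 100 mm tall; bystander, origin at the centre of its underside
- screwdriver: screwdriver with black handle, lying; bystander, origin at the centre of its underside (x along its length)
- wrench: steel wrench, lying; bystander, origin at the centre of its underside (x along its length)
- collar: flat steel collar, 48 mm wide, 14 mm high, lying near the robot; bystander, origin at the centre of its underside
- fuse: white porcelain fuse with square steel end caps, 64 x 24 x 24 mm, lying near the robot; bystander, origin at the centre of its underside (x along its length)
Mind the look-alikes: they are no part of the job. Leave any blue or purple look-alike of the part that bears sleeve_b_center alone.

How it is judged:
On the way:
1. the fitting sleeve is fully down on the pin while the slide is still home (within 10 mm) (horizontal distance between sleeve_a_center and pin_foot below 0.006 m and z of sleeve_a_center in the frame of pin_foot below 0.03 m and angle between sleeve_a_center's own z axis and vertical below 0.2 rad and value of joint carriage below 0.01 m), for 0.2 s.
At the end, for the whole second after the job is handed in: The wide-bore sleeve is down on the pin (within 5 mm of the shoulder, 6 mm of the axis), the slide stands still with its pointer within 5 mm of the mark, the fingers press on that sleeve with over 2 N (still held), and the narrow-bore sleeve rests released in the tray (horizontal distance between sleeve_a_center and pin_foot below 0.006 m and z of sleeve_a_center in the frame of pin_foot below 0.03 m and angle between sleeve_a_center's own z axis and vertical below 0.2 rad and x of pointer in the frame of mark between -0.005 and 0.005 m and velocity of joint carriage between -0.01 and 0.01 m/s and contact force between the fingers and sleeve_a above 2 N and x of sleeve_b_center in the frame of tray between -0.068 and 0.068 m and y of sleeve_b_center in the frame of tray between -0.058 and 0.058 m and height (world z) of sleeve_b_center below 0.035 m and linear speed of sleeve_b below 0.02 m/s and contact force between the fingers and sleeve_b below 0.2 N); the arm keeps its last pose, push and grip.
It fails at once if a bystander is moved by more than 30 mm (distance of any of insulator, can, screwdriver, wrench, collar, fuse from where it was at the start of the episode above 0.03 m).
It also fails if it takes over 64 s, if anything falls off the work surface, if the arm or the gripper's body presses on something with over 40 N, if the wrist force passes 120 N, or if a joint passes its speed limit or range.

## Robot

A 6-joint arm with a two-finger parallel gripper is mounted at the origin on the work surface. World frame = base frame: x ahead of the robot, y to its left, z up, the work surface at z = 0. Lengths are in m, angles in rad, forces in N, time in s.
With the tool pointing down it reaches from about 0.375 to 0.9 m from the base axis. Payload 3.1 kg.
Tool frame: the origin (TCP) lies between the finger pads; the fingertips stand 22 mm ahead of it and the grasp point (between the pads) lies 3 mm ahead of it; z points along the fingers, y is the line along which they close (so a half turn about z gives the same grasp; the last joint's range is limited). The gripper opens to 87 mm and grips with 3 to 60 N. Pads are 19 mm wide; open, the fingers measure 117 mm over their backs; the gripper's body (75 mm by 190 mm) begins 51 mm behind the grasp point.
Start: joints at [-1.329, 0.527, 1.433, -0, 1.181, -0.178], TCP at [0.255, -0.57, 0.245] pointing down, gripper open.
Joint ranges: [-3.08, 3.08], [-0.75, 2.2], [0.22, 2.44], [-1.43, 4.57], [0, 2.65], [-2.85, 2.85]. Speed limits (rad/s): [2.79, 2.79, 3.14, 3.14, 3.14, 3.14].

## Interface

Orientations are given as a unit quaternion [x, y, z, w].
In Python, from rig import robot gives the robot as it stands.
- The arm moves only by the tool move_arm, never from a script. Its argument "series" is text: rows parted by semicolons, each of 6 numbers parted by spaces: the shift along the tool's x, y, z in mm, then the turn, a rotation vector about the tool's x, y, z in degrees. In form: dx dy dz ax ay az; .... A call has 1 to 8 rows; each row is the pose to reach, as a shift and turn from the pose commanded when the call began, along the tool's axes at that moment; what a row does not reach only later rows make up. A row lasts 1/12 s, in which the tool goes at most 41.7 mm and 7.16 degrees, less where a joint would pass 70% of its speed; a pose out of reach is approached as far as the arm can. A call with a gripper value outside its range is refused whole. "jaw" is the opening, from 0 (shut) to 1 (fully open), set as the call begins (left out, the last holds). The fingers move at their own pace and stop on an object; "newtons" is the grip in N (left out, the last holds). Time passes only in rows, so rows that repeat a pose let the fingers close. It gives the time, the measured TCP pose, the force, the opening and the grip force at its end, in the units of the state.
- robot.get_obs(): the state, without advancing time (a new reading comes with each control period).
- robot.camera(name): name is "scene" or "top" or "wrist"; returns a dict with "img" (420x560x3 uint8, red, green, blue), "mtx" (3x3 intrinsics, pixels), "distortion" ([k1, k2, p1, p2, k3] as OpenCV has them; the pictures are not rectified), "world_to_cam" (4x4, takes a point from world to camera coordinates). Camera axes: x right, y down, z forward; pixel columns grow to the right and rows downward; lengths in m; the calibration is good to about 2 mm. A picture is of the moment at which its call begins. There is no depth.
- robot.hand_in(): hands the job in; it is judged then, once.
Trained networks look in a picture, given as the dict that the camera call returned (one of the last four; its "shot" number tells which), for a name from the list of things; names that differ only in an ending like _2 or _b are one class to them, and where a whole thing is asked for, a point or a joint stands for the part that bears it (a point fixed in the world has none). Each returns a list of dicts, best first, with "p" (0 to 1); they miss things now and then, are a little off and sometimes report something else, mostly with a low value. They report only what shows in the picture. A call takes as long as a camera call. They do not tell look-alikes from the thing itself.
- robot.search_frame(picture, thing): "xyz" ([x, y, z] in m, in world coordinates, good to about 4 mm: the middle of the surface that is visible of it).
- robot.tip_of(picture, thing): "xyz" ([x, y, z] in m, in world coordinates, good to about 4 mm: a listed point, or the origin of a listed thing).
The state is a dict: "time": time; "q": joint angles; "joint_velocities": joint speeds; "joint_torque": joint torques, N m; "position": TCP position; "tool_rot": TCP orientation; "ft_force": force on the tool from outside, world axes, zero at the start; "moment": the same for the moment, N m; "grip_width": finger opening in m; "grip_force": force on a finger pad.
Only numpy, scipy, OpenCV 4.12 (cv2) and the standard library are available. Lean on these libraries where they do the work, as an engineer would, in place of code of your own. Each camera call takes 0.05 s, during which the arm holds its last target. There are 200 camera calls.

## Working session

There is one attempt and no reset: what is moved stays moved. The work goes in short steps, Python scripts to look and compute and a tool call to move; the robot and the scene stay as the last step left them, time stands still between calls to the robot, and variables do not carry over. Pictures are saved under pics/ and viewed, at most 12 in all, crops included, and the job is handed in when it is done.

Besides the shell and the picture viewer there is one more tool, called after "Request:" as name(argument=value, ...) on one line, values as JSON. move_arm: Moves the arm, as the interface text tells. Its arguments: {"type":"object","properties":{"series":{"type":"string"},"jaw":{"type":"number"},"newtons":{"type":"number"}},"required":["series"]}

```bash
ls; mkdir -p pics
cat > h.py <<'E'
from rig import robot
import numpy as np, cv2
from scipy.spatial.transform import Rotation as R
def save(c,n): cv2.imwrite('pics/'+n+'.png',c['img'][:,:,::-1])
def ray(c,uv):
    p=cv2.undistortPoints(np.array([[uv]],float),c['mtx'],np.array(c['distortion']))[0,0]
    T=np.array(c['world_to_cam']);o=-T[:3,:3].T@T[:3,3]
    d=T[:3,:3].T@np.array([p[0],p[1],1]);return o,d
def atz(c,uv,z):
    o,d=ray(c,uv);return o+d*(z-o[2])/d[2]
def px(c,P):
    T=np.array(c['world_to_cam']);P=np.atleast_2d(np.array(P,float))
    return cv2.projectPoints(P,cv2.Rodrigues(T[:3,:3])[0],T[:3,3],c['mtx'],np.array(c['distortion']))[0][:,0]
def tool(P):
    "shift in mm in tool axes from present TCP to world P"
    o=robot.get_obs();return R.from_quat(o['tool_rot']).inv().apply(np.array(P)-o['position'])*1000
E
python3 - <<'E'
from h import *
cs=[robot.camera('scene'),robot.camera('top')]
for c,n in zip(cs,['scene','top']):
    save(c,n+'0')
    for t in ['rig','pin_foot','pointer','mark','sleeve_a_center','tray','insulator','can','screwdriver','wrench','collar','fuse']:
        print(n,t,[(np.round(d['xyz'],3).tolist(),round(d['p'],2),px(c,d['xyz'])[0].round().tolist()) for d in robot.tip_of(c,t)][:5])
o=robot.get_obs();print(o)
E
```

```text
pics
scene rig [([0.598, 0.005, 0.0], 0.58, [252.0, 235.0])]
scene pin_foot [([0.641, 0.017, 0.038], 0.61, [249.0, 242.0]), ([0.358, -0.131, 0.0], 0.39, [239.0, 157.0])]
scene pointer [([0.633, 0.073, 0.038], 0.55, [274.0, 246.0]), ([0.642, 0.017, 0.043], 0.21, [249.0, 240.0])]
scene mark [([0.562, 0.062, 0.042], 0.47, [279.0, 220.0])]
scene sleeve_a_center [([0.549, 0.278, 0.026], 0.87, [369.0, 245.0])]
scene tray [([0.518, -0.316, -0.003], 0.62, [153.0, 180.0]), ([0.341, 0.125, 0.003], 0.51, [328.0, 175.0]), ([0.642, 0.014, 0.043], 0.22, [248.0, 240.0])]
scene insulator [([0.359, -0.13, 0.001], 0.7, [239.0, 157.0]), ([0.457, 0.386, 0.002], 0.68, [418.0, 234.0])]
scene can [([0.686, 0.457, -0.004], 0.63, [437.0, 328.0])]
scene screwdriver [([0.74, 0.307, 0.0], 0.66, [361.0, 327.0])]
scene wrench [([0.718, -0.329, 0.002], 0.95, [105.0, 234.0])]
scene collar [([0.355, -0.132, 0.0], 0.49, [239.0, 156.0])]
scene fuse [([0.34, 0.126, 0.0], 0.76, [328.0, 175.0]), ([0.461, 0.382, -0.0], 0.48, [416.0, 235.0])]
top rig [([0.602, 0.002, 0.0], 0.64, [296.0, 177.0]), ([0.646, 0.014, 0.043], 0.3
[... 784 characters left out ...]
e': 1.3, 'q': array([-1.32850989e+00,  5.27512137e-01,  1.43270327e+00, -1.77374181e-05,
        1.18139513e+00, -1.78495554e-01]), 'joint_velocities': array([ 0.00121113,  0.00067155, -0.00059346, -0.00073122, -0.00010888,
        0.00103547]), 'joint_torque': array([ 5.78328345e-04, -4.40014708e+01, -1.76983988e+01,  6.34819502e-02,
        5.04338800e-02, -4.97558389e-06]), 'position': array([ 0.25531572, -0.57044612,  0.24453989]), 'tool_rot': array([ 9.77948630e-01,  2.08845582e-01, -8.48578310e-06, -8.67764114e-06]), 'ft_force': array([-0.1116388 , -0.15190065, -0.46246316]), 'moment': array([-0.06702617,  0.01933037, -0.00717446]), 'grip_force': 0.0, 'grip_width': 0.08705821126770531}
```

Run:
```python
import cv2
t=cv2.imread('pics/top0.png'); cv2.imwrite('pics/top0x.png',cv2.resize(t[100:310,90:370],(800,600),interpolation=cv2.INTER_CUBIC))
```

```text
(no output)
```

View pics/top0.png

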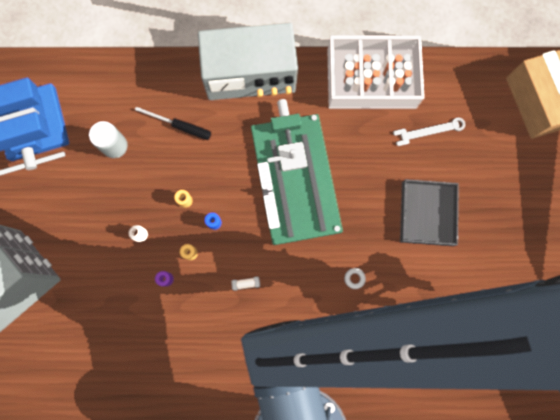

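View pics/scene0.png

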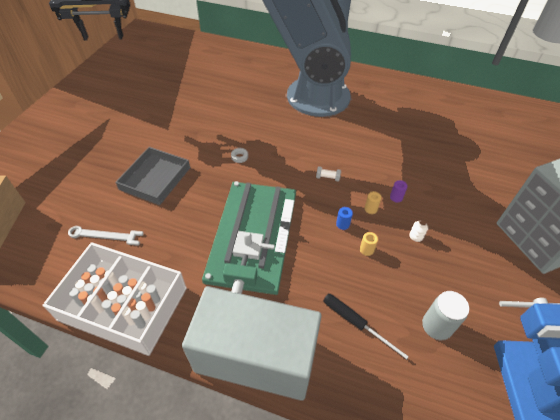

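View pics/top0x.png

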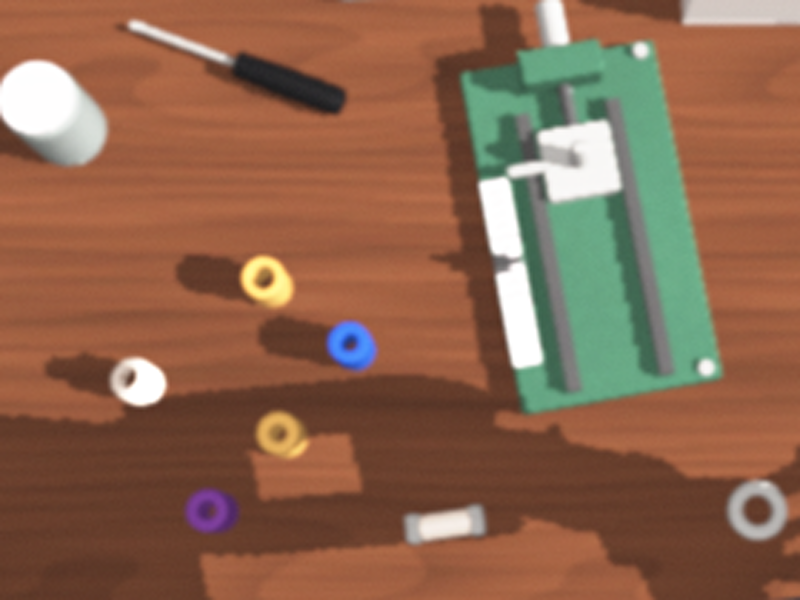

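Top view: two brass sleeves, at (183,199) with a visibly larger bore and at (189,252) with a smaller one. The look-alikes are blue (213,221) and purple (164,279). The insulator is white at (138,233), the tray is at (430,212), the rig's pin is at (292,156), and the mark clip is on the white scale at about (268,190). I take the far sleeve as A and the near one as B, to be confirmed with a wrist crop from above.

Run:
```python
from h import *
c=robot.camera('top')
f=lambda u,v:(u/2.857+90,v/2.857+100)
cor=[atz(c,f(*p),.02) for p in [(462,73),(653,42),(720,378),(525,412)]]
for p in cor: print('plate',p.round(4))
print('centre',np.mean(cor,0).round(4),'sizes',[round(float(np.linalg.norm(cor[i]-cor[i-1])),3) for i in range(4)])
for a,b in [(3,0),(2,1)]:
    d=cor[b]-cor[a];print('yaw',np.degrees(np.arctan2(d[1],d[0])))
for n,p in dict(A=(264,277),B=(280,432),blue=(350,343),purple=(211,510)).items(): print(n,atz(c,f(*p),.05).round(4))
for n,p in dict(pintop=(577,152)).items(): print(n,atz(c,f(*p),.075).round(4))
for n,p in dict(ptr=(512,171),mark=(515,263)).items(): print(n,atz(c,f(*p),.04).round(4))
print(tool([.48,.22,.26]).round())
```

```text
plate [0.7282 0.111  0.02  ]
plate [ 0.7561 -0.0542  0.02  ]
plate [ 0.4633 -0.1052  0.02  ]
plate [0.4352 0.0571 0.02  ]
centre [0.5957 0.0022 0.02  ] sizes [0.298, 0.168, 0.297, 0.165]
yaw 10.414096306885659
yaw 9.870812496926474
A [0.5435 0.2713 0.05  ]
B [0.4162 0.2548 0.05  ]
blue [0.4887 0.1997 0.05  ]
purple [0.3539 0.3084 0.05  ]
pintop [0.6424 0.0145 0.075 ]
ptr [0.6357 0.0678 0.04  ]
mark [0.5571 0.0653 0.04  ]
[ 528. -630.  -15.]
```

Request:
move_arm(series="330 -260 -15 0 0 -76;330 -260 -15 0 0 -76;330 -260 -15 0 0 -76;330 -260 -15 0 0 -76;330 -260 -15 0 0 -76;330 -260 -15 0 0 -76;330 -260 -15 0 0 -76;330 -260 -15 0 0 -76", jaw=0.65)

```text
time: 2.02
position: [0.4105, -0.2736, 0.2568]
tool_rot: [0.756, 0.654, 0.0, 0.0]
ft_force: [0.7, -0.6, -0.0]
grip_width: 0.057
grip_force: 0.0
```

Run:
```python
from h import *
o=robot.get_obs();r=R.from_quat(o['tool_rot']);print(o['time'],o['position'],o['q'],r.as_matrix().round(3),tool([.48,.22,.26]).round())
```

```text
2.0167 [ 0.41054818 -0.27362781  0.25676629] [-8.14870129e-01  3.34385391e-01  1.74154640e+00  1.26327097e-04
  1.06501436e+00 -6.70580422e-01] [[ 0.144  0.99   0.001]
 [ 0.99  -0.144 -0.   ]
 [-0.     0.001 -1.   ]] [498.  -2.  -3.]
```

Request:
move_arm(series="480 0 0 0 0 -18;480 0 0 0 0 -18;480 0 0 0 0 -18;480 0 0 0 0 -18;480 0 0 0 0 -18;480 0 0 0 0 -18;480 0 0 0 0 -18;480 0 0 0 0 -18")

```text
time: 2.68
position: [0.4598, 0.0563, 0.2568]
tool_rot: [0.647, 0.763, 0.0, 0.0]
ft_force: [0.6, 0.3, -0.3]
grip_width: 0.0567
grip_force: 0.0
```

Request:
move_arm(series="140 30 0 0 0 0;140 30 0 0 0 0;140 30 0 0 0 0;140 30 0 0 0 0;140 30 0 0 0 0;140 30 0 0 0 0")

```text
time: 3.18
position: [0.4662, 0.198, 0.2564]
tool_rot: [0.646, 0.764, -0.0, 0.0]
ft_force: [0.2, -0.4, 0.2]
grip_width: 0.0569
grip_force: 0.0
```

Run:
```python
from h import *
c=robot.camera('wrist');save(c,'w1')
o=robot.get_obs();r=R.from_quat(o['tool_rot']);print(o['time'],o['position'],r.as_matrix().round(3))
for n,p in dict(A=(.5435,.2713,.05),B=(.4162,.2548,.05),blue=(.4887,.1997,.05)).items(): print(n,px(c,p))
```

```text
3.2333 [0.46623032 0.19702703 0.25637837] [[-0.165  0.986 -0.   ]
 [ 0.986  0.165 -0.001]
 [-0.001 -0.    -1.   ]]
A [[363.40341487 124.75621889]]
B [[228.0572322  119.52678266]]
blue [[292.73542001 188.10881262]]
```

View pics/w1.png

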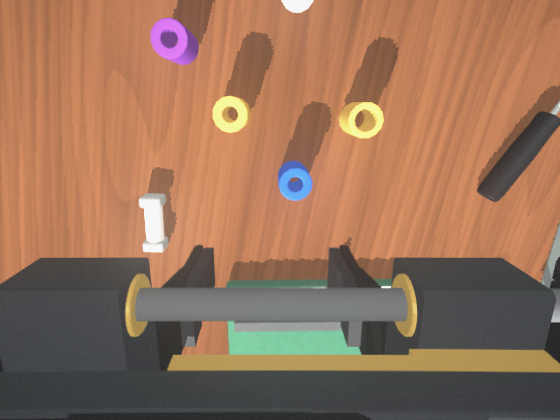

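Run:
```python
from h import *
c=robot.camera('wrist');im=c['img']
cv2.imwrite('pics/w1x.png',cv2.resize(im[80:160,200:400,::-1],(800,320),interpolation=cv2.INTER_CUBIC))
hsv=cv2.cvtColor(im,cv2.COLOR_RGB2HSV)
m=cv2.inRange(hsv,(18,110,90),(35,255,255));m[210:]=0
cs,h=cv2.findContours(m,cv2.RETR_CCOMP,cv2.CHAIN_APPROX_NONE)
for k,hh in zip(cs,h[0]):
    if len(k)>20:
        e=cv2.fitEllipse(k);print('hole' if hh[3]>=0 else 'outer',np.round(e,1) if 0 else e,cv2.contourArea(k),atz(c,e[0],.05).round(4))
```

```text
outer ((363.5, 135.5), (0.0, 1.0), 0.0) 0.0 [0.546  0.2604 0.05  ]
outer ((219.6224822998047, 125.143798828125), (3.7746639251708984, 14.233389854431152), 133.35345458984375) 0.0 [0.409  0.2474 0.05  ]
outer ((365.2985534667969, 119.23654174804688), (21.48361587524414, 22.569019317626953), 99.99747467041016) 260.5 [0.5441 0.2753 0.05  ]
outer ((229.6951446533203, 113.16839599609375), (16.090105056762695, 16.831138610839844), 88.04032135009766) 99.5 [0.417  0.2599 0.05  ]
outer ((362.4693603515625, 117.8468017578125), (34.90801239013672, 42.76948547363281), 85.22854614257812) 251.5 [0.5412 0.2761 0.05  ]
outer ((218.61404418945312, 102.07131958007812), (5.275454998016357, 15.52618408203125), 41.42840576171875) 0.5 [0.4055 0.268  0.05  ]
outer ((228.32220458984375, 113.08475494384766), (36.339595794677734, 40.11809539794922), 82.53250885009766) 59.0 [0.4157 0.2597 0.05  ]
```

View pics/w1x.png

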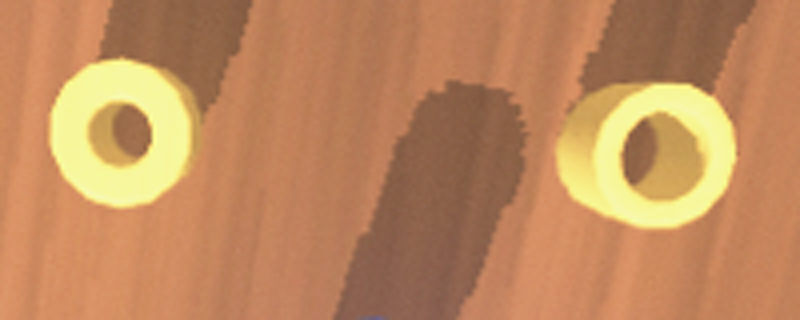

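Wrist crop: the sleeve at wrist (230,113) has a bore/outside ratio of about 0.45, so it is B, the narrow one. The sleeve at (366,119) has a ratio of about 0.65, so it is A, the wide one. Both are brass yellow; the blue and purple parts are other things. Grasping B first.

Request:
move_arm(series="68 -38 60 0 0 0;68 -38 60 0 0 0;68 -38 100 0 0 0;68 -38 140 0 0 0;68 -38 175 0 0 0;68 -38 200 0 0 0;68 -38 215 0 0 0;68 -38 215 0 0 0")

```text
time: 3.95
position: [0.4165, 0.2559, 0.0386]
tool_rot: [0.648, 0.762, -0.003, -0.002]
ft_force: [-0.4, 0.7, 0.2]
grip_width: 0.0567
grip_force: 0.0
```

Request:
move_arm(series="0 0 0 0 0 0;0 0 0 0 0 0;0 0 0 0 0 0;0 0 0 0 0 0;0 0 0 0 0 0", jaw=0.1, newtons=25)

```text
time: 4.37
position: [0.4176, 0.258, 0.0427]
tool_rot: [0.647, 0.763, 0.0, 0.0]
ft_force: [-2.1, -1.3, 5.9]
grip_width: 0.0326
grip_force: 25.0
```

Run:
```python
from h import *
c=robot.camera('top')
for r in [(400,180,462,248)]:
    g=cv2.cvtColor(c['img'],cv2.COLOR_RGB2GRAY)[r[1]:r[3],r[0]:r[2]]
    m=(g<75).astype(np.uint8);k=max(cv2.findContours(m,0,1)[0],key=cv2.contourArea)
    b=cv2.boxPoints(cv2.minAreaRect(k))+[r[0],r[1]];P=[atz(c,p,.03) for p in b];print(b,np.round(P,3),np.mean(P,0).round(4))
o=robot.get_obs();print(o['position'],o['grip_width'],o['grip_force'],o['q'],tool([.516,-.315,.19]).round())
```

```text
[[408. 182.]
 [456. 182.]
 [456. 242.]
 [408. 242.]] [[ 0.583 -0.265  0.03 ]
 [ 0.583 -0.381  0.03 ]
 [ 0.439 -0.372  0.03 ]
 [ 0.439 -0.259  0.03 ]] [ 0.5111 -0.3193  0.03  ]
[0.41758436 0.25800581 0.04268048] 0.03229797788119889 25.00047108005674 [ 3.25396940e-01  7.04205917e-01  1.91291778e+00 -2.02636789e-04
  5.24178711e-01  1.60996200e-01] [-581.    3. -147.]
```

Request:
move_arm(series="0 0 -40 0 0 0;0 0 -80 0 0 0;-30 0 -115 0 0 0;-70 0 -120 0 0 0;-110 0 -120 0 0 0;-150 0 -120 0 0 0;-190 0 -120 0 0 0;-230 0 -120 0 0 0")

```text
time: 5.08
position: [0.4554, 0.0295, 0.1621]
tool_rot: [0.646, 0.763, 0.0, 0.001]
ft_force: [0.2, -0.3, -2.1]
grip_width: 0.032
grip_force: 25.0
```

Request:
move_arm(series="-350 5 0 0 0 0;-350 5 0 0 0 0;-350 5 0 0 0 0;-350 5 0 0 0 0;-350 5 0 0 0 0;-350 5 0 0 0 0;-350 5 0 0 0 0;-350 5 0 0 0 0")

```text
time: 5.75
position: [0.5143, -0.2987, 0.1617]
tool_rot: [0.647, 0.763, 0.0, 0.0]
ft_force: [2.3, 1.0, -1.4]
grip_width: 0.0327
grip_force: 25.0
```

Run:
```python
from h import *
o=robot.get_obs();print(o['time'],o['position'],o['grip_width'],o['grip_force'],tool([.515,-.317,.047]).round())
c=robot.camera('scene')
print([(np.round(d['xyz'],3).tolist(),round(d['p'],2)) for d in robot.tip_of(c,'tray')])
```

```text
5.75 [ 0.51432818 -0.29872081  0.16166048] 0.03268922176091037 25.000724044366507 [-18.  -2. 115.]
[([0.516, -0.314, -0.001], 0.98), ([0.458, 0.382, -0.0], 0.61)]
```

Request:
move_arm(series="-17 0 35 0 0 0;-17 0 65 0 0 0;-17 0 90 0 0 0;-17 0 105 0 0 0;-17 0 112 0 0 0;-17 0 114 0 0 0;-17 0 114 0 0 0")

```text
time: 6.43
position: [0.5176, -0.3133, 0.0476]
tool_rot: [0.647, 0.763, -0.0, 0.0]
ft_force: [-0.1, -0.6, -3.0]
grip_width: 0.0326
grip_force: 25.0
```

Request:
move_arm(series="0 0 0 0 0 0;0 0 0 0 0 0;0 0 0 0 0 0;0 0 -10 0 0 0;0 0 -35 0 0 0;0 0 -75 0 0 0;0 0 -115 0 0 0;0 0 -130 0 0 0", jaw=0.65)

```text
time: 7.1
position: [0.5198, -0.3155, 0.1842]
tool_rot: [0.647, 0.763, -0.0, 0.005]
ft_force: [0.3, -0.8, -0.1]
grip_width: 0.0566
grip_force: 0.0
```

Run:
```python
from h import *
o=robot.get_obs();print(o['time'],o['position'],o['grip_width'],tool([.544,.274,.19]).round())
c=robot.camera('wrist');save(c,'w2')
print([(np.round(d['xyz'],3).tolist(),round(d['p'],2)) for d in robot.tip_of(c,'sleeve_b_center')])
```

```text
7.1 [ 0.51979504 -0.3155433   0.18422299] 0.05659191730959681 [578. 120. -10.]
[([0.519, -0.314, 0.032], 0.77)]
```

View pics/w2.png

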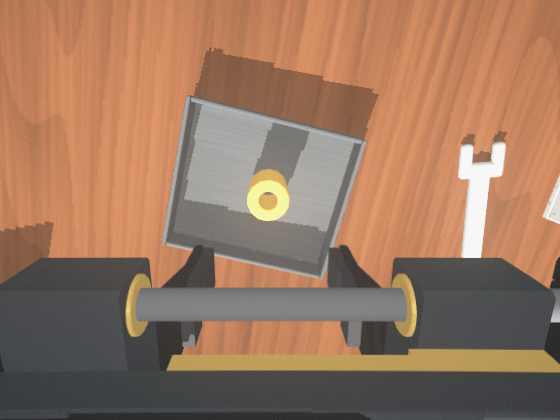

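B stands upright in the tray (at wrist pixel 268,200) and is released. On the way to A I look down at the pin and the mark.

Request:
move_arm(series="225 175 -65 0 0 0;225 175 -65 0 0 0;225 175 -65 0 0 0;225 175 -65 0 0 0;225 175 -65 0 0 0;225 175 -65 0 0 0;225 175 -65 0 0 0;225 175 -65 0 0 0")

```text
time: 7.87
position: [0.6565, -0.056, 0.2439]
tool_rot: [0.644, 0.765, 0.003, 0.001]
ft_force: [0.0, 0.3, 0.4]
grip_width: 0.0562
grip_force: 0.0
```

Run:
```python
from h import *
for i in range(4): c=robot.camera('wrist')
save(c,'w3')
cv2.imwrite('pics/w3x.png',cv2.resize(c['img'][:,:,::-1],(800,600),interpolation=cv2.INTER_CUBIC))
o=robot.get_obs();print(o['time'],o['position'],R.from_quat(o['tool_rot']).as_matrix().round(4))
for t in ['pin_foot','pointer','mark','rig']: print(t,[(np.round(d['xyz'],4).tolist(),round(d['p'],2),px(c,d['xyz'])[0].round()) for d in robot.tip_of(c,t)])
import pickle;pickle.dump(c,open('w3.pkl','wb'))
print(tool([.544,.274,.19]).round())
```

```text
8.0667 [ 0.65207827 -0.06352504  0.24137371] [[-1.633e-01  9.866e-01 -2.700e-03]
 [ 9.866e-01  1.633e-01 -0.000e+00]
 [ 4.000e-04 -2.700e-03 -1.000e+00]]
pin_foot [([0.6478, 0.0102, 0.0435], 0.83, array([279., 111.]))]
pointer [([0.6393, 0.0738, 0.0407], 0.95, array([282.,  34.])), ([0.5614, 0.0647, 0.0387], 0.5, array([192.,  29.]))]
mark [([0.5587, 0.0624, 0.0379], 0.74, array([189.,  32.]))]
rig [([0.5957, 0.0057, 0.0006], 0.56, array([227., 106.]))]
[352. -52.  52.]
```

View pics/w3x.png

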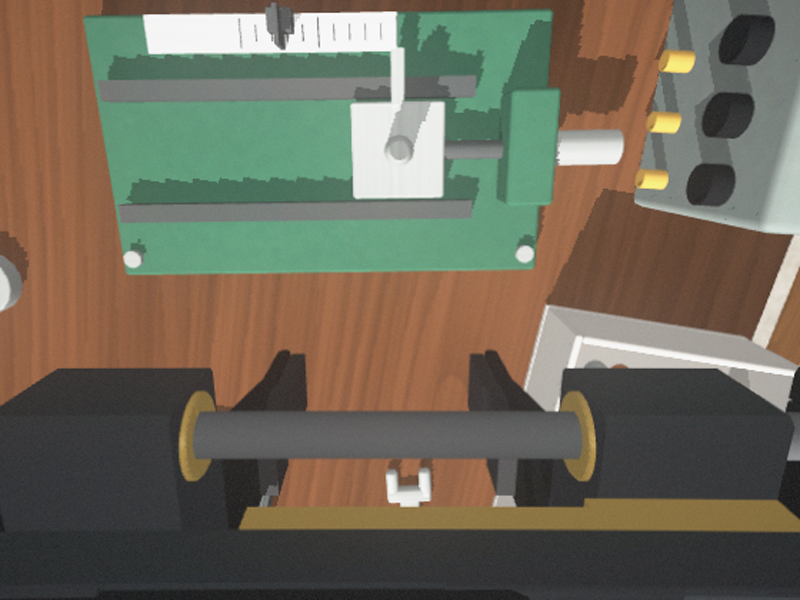

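Wrist view: the pin top is at about (279,103), the pointer tip at about (278,34), and the dark mark clip at about (196,18) in 560-scale pixels. The slide is home and nothing stands between it and the mark.

Run:
```python
from h import *
import pickle;c=pickle.load(open('w3.pkl','rb'))
s=lambda u,v:(u/1.42857,v/1.42857)
pt=atz(c,s(399,147),.075);print('pintop',pt.round(4))
P=np.array([atz(c,s(*p),.04) for p in [(351,103),(443,102),(444,197),(354,199)]]);print('plate',P.round(4),P.mean(0).round(4))
E0=np.array([atz(c,s(*p),.02) for p in [(85,16),(551,10),(124,274),(532,268)]]);print(E0.round(4))
for a,b in[(0,1),(2,3)]:
    d=E0[b]-E0[a];print(np.degrees(np.arctan2(d[1],d[0])))
y=np.radians(10.2);ex=np.array([np.cos(y),np.sin(y),0]);ey=np.array([-ex[1],ex[0],0])
for n,p,z in [('ptr',(397,48),.04),('clip top?',(284,47),.04),('clip',(280,25),.05)]:
    q=atz(c,s(*p),z);print(n,q.round(4),((q-pt)@ex).round(4),((q-pt)@ey).round(4))
cv2.imwrite('pics/w3c.png',cv2.resize(c['img'][0:50,160:320,::-1],(800,250),interpolation=cv2.INTER_CUBIC))
```

```text
pintop [0.6464 0.0167 0.075 ]
plate [[ 0.6128  0.0382  0.04  ]
 [ 0.6698  0.0482  0.04  ]
 [ 0.6819 -0.0092  0.04  ]
 [ 0.6233 -0.0203  0.04  ]] [0.647  0.0142 0.04  ]
[[ 0.4379  0.0619  0.02  ]
 [ 0.7282  0.1144  0.02  ]
 [ 0.465  -0.1035  0.02  ]
 [ 0.7575 -0.0499  0.02  ]]
10.255768846240363
10.388879150377669
ptr [0.636  0.0738 0.04  ] -0.0002 0.058
clip top? [0.5679 0.0628 0.04  ] -0.0692 0.0593
clip [0.5665 0.0726 0.05  ] -0.0688 0.0691
```

View pics/w3c.png

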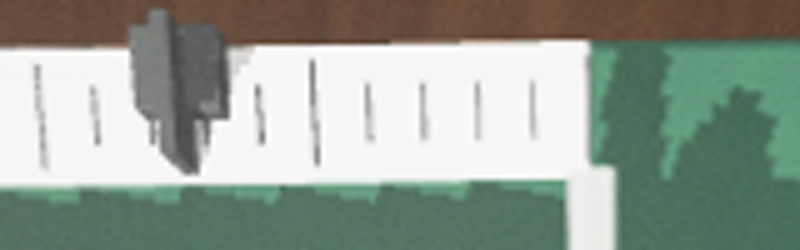

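Request:
move_arm(series="352 -52 50 0 0 0;352 -52 50 0 0 0;352 -52 50 0 0 0;352 -52 50 0 0 0;352 -52 50 0 0 0;352 -52 50 0 0 0;352 -52 50 0 0 0;352 -52 50 0 0 0")

```text
time: 8.93
position: [0.5518, 0.2517, 0.1958]
tool_rot: [0.648, 0.762, -0.0, -0.0]
ft_force: [0.7, -0.3, -1.6]
grip_width: 0.0567
grip_force: 0.0
```

Run:
```python
from h import *
robot.camera('top');robot.camera('top')
o=robot.get_obs();print(o['time'],o['position'],R.from_quat(o['tool_rot']).as_matrix().round(3)[:2],tool([.5447,.2755,.045]).round(1))
```

```text
9.0333 [0.54890759 0.25549019 0.1949201 ] [[-0.169  0.986 -0.004]
 [ 0.986  0.169  0.001]] [ 20.1  -0.2 150. ]
```

Request:
move_arm(series="20 0 30 0 0 0;20 0 65 0 0 0;20 0 100 0 0 0;20 0 125 0 0 0;20 0 140 0 0 0;20 0 148 0 0 0;20 0 150 0 0 0;20 0 150 0 0 0")

```text
time: 9.7
position: [0.5497, 0.27, 0.046]
tool_rot: [0.647, 0.762, -0.0, 0.0]
ft_force: [-0.2, 0.1, 0.4]
grip_width: 0.0568
grip_force: 0.0
```

Request:
move_arm(series="0 0 0 0 0 0;0 0 0 0 0 0;0 0 0 0 0 0;0 0 0 0 0 0;0 0 0 0 0 0", jaw=0.1, newtons=25)

```text
time: 10.12
position: [0.5472, 0.2706, 0.0467]
tool_rot: [0.647, 0.763, -0.002, -0.001]
ft_force: [-5.4, -0.8, 6.6]
grip_width: 0.0339
grip_force: 25.0
```

Request:
move_arm(series="0 0 -35 0 0 0;0 0 -75 0 0 0;0 0 -110 0 0 0;-20 0 -125 0 0 0;-50 0 -130 0 0 0;-80 0 -130 0 0 0;-100 0 -130 0 0 0;-100 0 -130 0 0 0")

```text
time: 10.78
position: [0.5668, 0.1686, 0.1763]
tool_rot: [0.648, 0.762, 0.0, 0.001]
ft_force: [-0.1, 0.6, -2.9]
grip_width: 0.0338
grip_force: 25.0
```

Run:
```python
from h import *
c=robot.camera('wrist');save(c,'w4')
o=robot.get_obs();print(o['time'],o['position'],o['grip_width'],R.from_quat(o['tool_rot']).as_matrix().round(3)[:2],tool([.6467,.015,.17]).round(1))
```

```text
10.8333 [0.56623222 0.17050222 0.17612342] 0.033330441339603785 [[-0.16   0.987  0.001]
 [ 0.987  0.16   0.   ]] [-166.4   54.5    6.2]
```

View pics/w4.png

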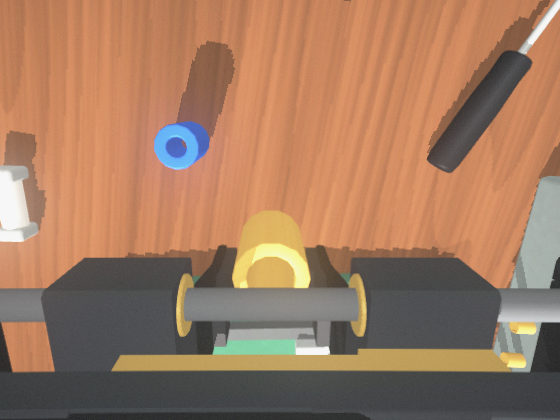

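Run:
```python
from h import *
for i in range(2): c=robot.camera('wrist')
im=c['img'];o=robot.get_obs();Rm=R.from_quat(o['tool_rot']);p=o['position']
hsv=cv2.cvtColor(im,cv2.COLOR_RGB2HSV);m=cv2.inRange(hsv,(14,120,90),(35,255,255));m[287:]=0;m[:,:225]=0;m[:,320:]=0
ys,xs=np.nonzero(m);print('top row',ys.min(),'cols',xs[ys<ys.min()+3].mean(),xs.min(),xs.max())
# render silhouette for tx and compare
t=np.linspace(0,2*np.pi,60)
for tx in range(-8,9,2):
    q=[p+Rm.apply(np.array([tx+17*np.cos(a),17*np.sin(a),z])/1000) for z in (46.4,) for a in t]
    r=[p+Rm.apply(np.array([tx+17*np.cos(a),17*np.sin(a),z])/1000) for z in (-3.6,) for a in t]
    b=px(c,q);u=px(c,r);print(tx,'bottom minrow',b[:,1].min().round(1),'top rim minrow',u[:,1].min().round(1),'cols',u[:,0].min().round(),u[:,0].max().round(),'u mean',b[:,0].mean().round(1))
print(p,tool([.6467,.015,.17]).round(1))
col=im[205:290,268:274].mean(1).astype(int);print([tuple(x) for x in col[::3]])
```

```text
top row 210 cols 270.5625 232 310
-8 bottom minrow 231.2 top rim minrow 271.4 cols 230.0 308.0 u mean 269.6
-6 bottom minrow 227.8 top rim minrow 267.0 cols 230.0 309.0 u mean 269.6
-4 bottom minrow 224.4 top rim minrow 262.7 cols 230.0 309.0 u mean 269.6
-2 bottom minrow 221.0 top rim minrow 258.3 cols 230.0 309.0 u mean 269.6
0 bottom minrow 217.5 top rim minrow 253.8 cols 230.0 309.0 u mean 269.6
2 bottom minrow 214.1 top rim minrow 249.4 cols 230.0 309.0 u mean 269.6
4 bottom minrow 210.6 top rim minrow 244.9 cols 229.0 309.0 u mean 269.6
6 bottom minrow 207.1 top rim minrow 240.3 cols 229.0 309.0 u mean 269.6
8 bottom minrow 203.5 top rim minrow 235.8 cols 229.0 309.0 u mean 269.6
[0.56544676 0.172491   0.17585839] [-168.6   54.5    5.8]
[(np.int64(213), np.int64(143), np.int64(98)), (np.int64(213), np.int64(143), np.int64(99)), (np.int64(221), np.int64(175), np.int64(97)), (np.int64(221), np.int64(179), np.int64(98)), (np.int64(221), np.int64(178), np.int64(98)), (np.int64(222), np.int64(178), np.int64(97)), (np.int64(223), np.int64(180), np.int64(99)), (np.int64(222), np.int64
[... 293 characters left out ...]
40)), (np.int64(247), np.int64(247), np.int64(157)), (np.int64(247), np.int64(247), np.int64(167)), (np.int64(247), np.int64(247), np.int64(178)), (np.int64(247), np.int64(237), np.int64(131)), (np.int64(222), np.int64(179), np.int64(97)), (np.int64(221), np.int64(179), np.int64(96)), (np.int64(222), np.int64(181), np.int64(98)), (np.int64(222), np.int64(180), np.int64(98)), (np.int64(222), np.int64(180), np.int64(98)), (np.int64(222), np.int64(180), np.int64(98)), (np.int64(222), np.int64(178), np.int64(98)), (np.int64(221), np.int64(178), np.int64(96)), (np.int64(221), np.int64(180), np.int64(99)), (np.int64(221), np.int64(179), np.int64(99)), (np.int64(129), np.int64(121), np.int64(112))]
```

Request:
move_arm(series="-237 55 -15 0 0 -1;-237 55 -15 0 0 -1;-237 55 -15 0 0 -1;-237 55 -15 0 0 -1;-237 55 -15 0 0 -1;-237 55 -15 0 0 -1;-237 55 -15 0 0 -1;-237 55 -15 0 0 -1")

```text
time: 11.6
position: [0.6594, -0.0535, 0.1906]
tool_rot: [0.641, 0.768, 0.0, 0.0]
ft_force: [-0.5, 1.1, -2.1]
grip_width: 0.0337
grip_force: 25.0
```

Run:
```python
from h import *
for i in range(6):
    c=robot.camera('wrist');o=robot.get_obs();print(o['time'],o['position'].round(4))
    if i>3:
        save(c,f'w5_{i}')
        Rm=R.from_quat(o['tool_rot']);tt=c['world_to_cam']
        # cam pose in tool
        C=np.linalg.inv(tt);print('cam in tool',Rm.inv().apply(C[:3,3]-o['position']).round(4))
import pickle;pickle.dump((c,o['position'],o['tool_rot']),open('w5.pkl','wb'))
cv2.imwrite('pics/w5x.png',cv2.resize(c['img'][:220,130:430,::-1],(800,587),interpolation=cv2.INTER_CUBIC))
```

```text
11.65 [ 0.6582 -0.0517  0.1903]
11.7 [ 0.6576 -0.0507  0.1902]
11.75 [ 0.6574 -0.0503  0.1903]
11.8 [ 0.6575 -0.0502  0.1905]
11.85 [ 0.6576 -0.0503  0.1907]
cam in tool [ 0.077   0.0004 -0.1401]
11.9 [ 0.6578 -0.0505  0.1909]
cam in tool [ 0.0772  0.0004 -0.1401]
```

View pics/w5x.png

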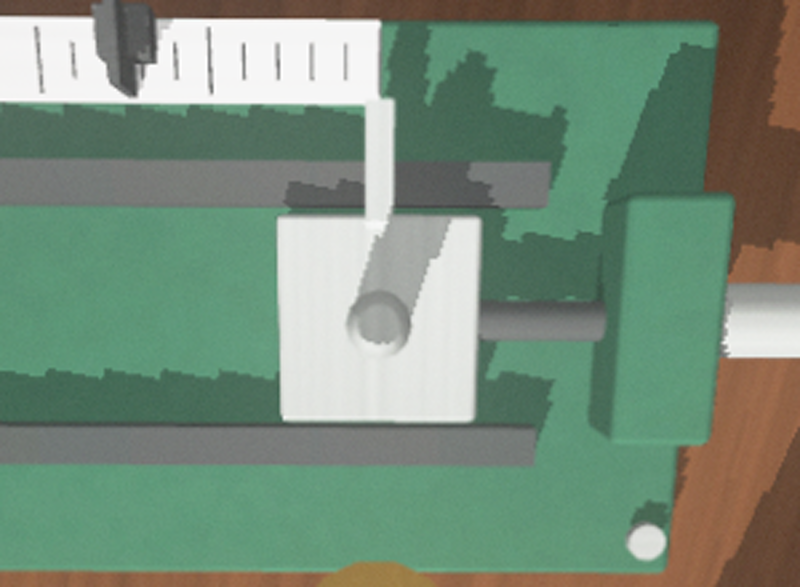

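Pin top at about (271.7,121.8), mark blade's inner tip at about (179.5,35.6), and pointer tip at about (272,37) in the wrist picture. The scale ticks are likely 10 mm apart.

Run:
```python
from h import *
import pickle;c,p,q=pickle.load(open('w5.pkl','rb'));Rm=R.from_quat(q)
s=lambda u,v:(u/2.6667+130,v/2.6667)
T=lambda w:(Rm.inv().apply(w-p)*1000).round(1)
w=atz(c,s(378,325),.075);print('pin',w.round(4),T(w))
P=np.mean([atz(c,s(*k),.04) for k in [(278,216),(481,217),(475,421),(281,421)]],0);print('plate',P.round(4),T(P))
a=atz(c,s(380,98),.04)
y=np.radians(10.3);ex=np.array([np.cos(y),np.sin(y),0])
for z in (.035,.04,.045):
    b=atz(c,s(132,95),z);print('mark',b.round(4),'travel',((a-b)@ex).round(4),((w-b)@ex).round(4))
for u in (209,346): print(atz(c,s(u,62),.0205)@ex)
print(Rm.as_matrix().round(3)[:2])
```

```text
pin [0.6466 0.015  0.075 ] [ 66.4   1.  115.9]
plate [0.6469 0.0145 0.04  ] [ 65.8   1.3 150.9]
mark [0.5667 0.0627 0.035 ] travel 0.0704 0.07
mark [0.568  0.0621 0.04  ] travel 0.0692 0.0689
mark [0.5693 0.0614 0.045 ] travel 0.068 0.0677
0.5887000144965622
0.6291144362252898
[[-0.183  0.983 -0.001]
 [ 0.983  0.183  0.   ]]
```

Request:
move_arm(series="31 0.5 0 0 0 0;62 1 0 0 0 0;62 1 20 0 0 0;62 1 40 0 0 0;62 1 55 0 0 0;62 1 60 0 0 0;62 1 60 0 0 0;62 1 60 0 0 0")

```text
time: 12.57
position: [0.6484, 0.0091, 0.1314]
tool_rot: [0.64, 0.769, 0.0, 0.0]
ft_force: [0.2, -0.9, -2.2]
grip_width: 0.0337
grip_force: 25.0
```

Request:
move_arm(series="0 0 4 0 0 0;0 0 8 0 0 0;0 0 12 0 0 0;0 0 16 0 0 0;0 0 20 0 0 0;0 0 20 0 0 0")

```text
time: 13.07
position: [0.6475, 0.0086, 0.11]
tool_rot: [0.64, 0.768, -0.001, -0.001]
ft_force: [1.1, -0.7, -2.7]
grip_width: 0.0335
grip_force: 25.0
```

Run:
```python
from h import *
o=robot.get_obs();print(o['time'],o['position'],o['ft_force'],o['moment'],o['grip_width'])
```

```text
13.0667 [0.64748593 0.00863817 0.10996811] [ 1.08153557 -0.69842738 -2.69513055] [-0.01938762 -0.0894877  -0.03939221] 0.03349857502648703
```

Request:
move_arm(series="0 0 5 0 0 0;0 0 10 0 0 0;0 0 15 0 0 0;0 0 19 0 0 0;0 0 22 0 0 0;0 0 23 0 0 0;0 0 24 0 0 0;0 0 24 0 0 0")

```text
time: 13.73
position: [0.6482, 0.0087, 0.087]
tool_rot: [0.64, 0.768, 0.0, 0.0]
ft_force: [0.7, 0.4, -2.5]
grip_width: 0.0337
grip_force: 25.0
```

Run:
```python
from h import *
for i in range(4): c=robot.camera('wrist')
save(c,'w6')
o=robot.get_obs();print(o['time'],o['position'],o['ft_force'],o['moment'],o['grip_width'])
cc=robot.camera('scene')
for n,k in (('w',c),('s',cc)):
  for t in ('sleeve_a_center','pin_foot','pointer','mark'): print(n,t,[(np.round(d['xyz'],4).tolist(),round(d['p'],2)) for d in robot.tip_of(k,t)][:3])
```

```text
13.9333 [0.64840603 0.0086149  0.08730838] [-0.09997926 -0.33041097 -2.01502482] [-0.00900064 -0.06661278 -0.013202  ] 0.033822223131203116
w sleeve_a_center [([0.65, 0.0138, 0.0647], 0.82)]
w pin_foot []
w pointer [([0.6371, 0.0739, 0.042], 0.56)]
w mark []
s sleeve_a_center []
s pin_foot [([0.6431, 0.0147, 0.0393], 0.9)]
s pointer [([0.6309, 0.0716, 0.0423], 0.89)]
s mark [([0.5632, 0.0608, 0.0404], 0.61)]
```

Request:
move_arm(series="0 0 1 0 0 0;0 0 2 0 0 0;0 0 3 0 0 0;0 0 3 0 0 0;0 0 3 0 0 0")

```text
time: 14.8
position: [0.6484, 0.0086, 0.0866]
tool_rot: [0.64, 0.768, 0.0, 0.0]
ft_force: [-4.0, 0.1, 10.7]
grip_width: 0.0336
grip_force: 25.0
```

Request:
move_arm(series="0 0 -1.5 0 0 0;0 0 -1.5 0 0 0;0 -6 -1.5 0 0 0;0 -14 -1.5 0 0 0;0 -24 -1.5 0 0 0;0 -34 -1.5 0 0 0;0 -44 -1.5 0 0 0;0 -54 -1.5 0 0 0", newtons=35)

```text
time: 15.47
position: [0.6, -0.0008, 0.0868]
tool_rot: [0.641, 0.768, 0.004, 0.005]
ft_force: [9.3, 4.9, -0.9]
grip_width: 0.0334
grip_force: 35.0
```

Request:
move_arm(series="0 -6 0 0 0 0;0 -9 0 0 0 0;0 -9 0 0 0 0;0 -9 0 0 0 0")

```text
time: 15.8
position: [0.5916, -0.0023, 0.0868]
tool_rot: [0.641, 0.768, 0.005, 0.005]
ft_force: [9.1, 4.5, -0.8]
grip_width: 0.0332
grip_force: 35.0
```

Run:
```python
from h import *
for i in range(3): c=robot.camera('wrist')
save(c,'w7')
o=robot.get_obs();print(o['time'],o['position'],o['ft_force'],o['moment'],o['grip_width'],o['grip_force'])
d=o['position']-[.6484,.0086,.0866];y=np.radians(10.3);print('moved along rig x',d@[np.cos(y),np.sin(y),0],'y',d@[-np.sin(y),np.cos(y),0])
print(px(c,[[.568,.062,.04],[.5765,.064,.04]]))
cv2.imwrite('pics/w7x.png',cv2.resize(c['img'][0:300,100:500,::-1],(800,600),interpolation=cv2.INTER_CUBIC))
```

```text
15.95 [ 0.59184564 -0.002314    0.08677861] [ 8.79131442  4.24687299 -0.47797739] [ 8.35291957e-01 -1.54009373e+00  4.60096315e-04] 0.03359111713851714 35.00285209069261
moved along rig x -0.05759443836334281 y -0.0006260732557973008
[[245.24927726 124.74022516]
 [262.29208508 123.82732958]]
```

View pics/w7x.png

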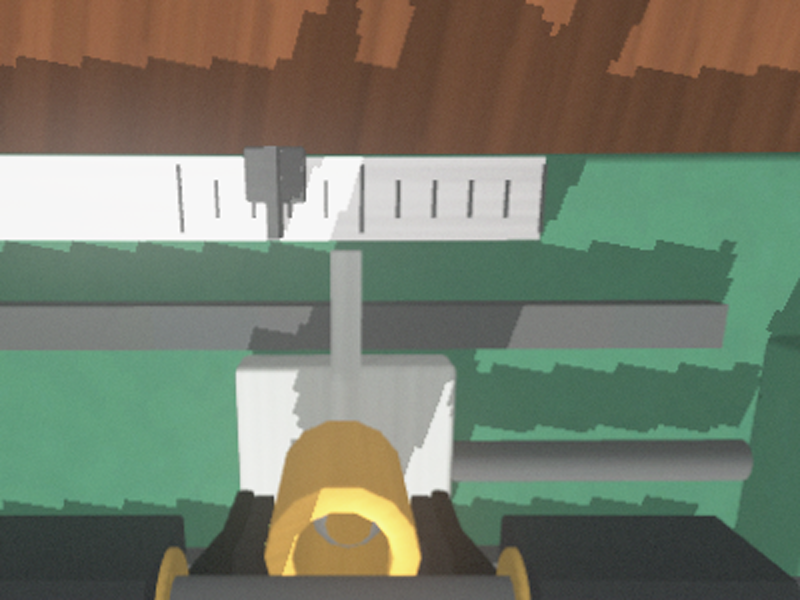

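The pointer (view column 345) is still right of the mark blade (column 275). The sleeve is seated, with the pin visible in its bore. I triangulate the remaining distance.

Run:
```python
from h import *
import pickle
c5,_,_=pickle.load(open('w5.pkl','rb'));c=robot.camera('wrist')
y=np.radians(10.3);ex=np.array([np.cos(y),np.sin(y),0])
a,b=(132/2.6667+130,95/2.6667),(275/2+100,238/2)
A=[];B=[]
for k,uv in((c5,a),(c,b)):
    o,d=ray(k,uv);d/=np.linalg.norm(d);M=np.eye(3)-np.outer(d,d);A.append(M);B.append(M@o)
P=np.linalg.lstsq(np.vstack(A),np.hstack(B),rcond=None)[0];print('blade corner',P)
t=atz(c,(345/2+100,251/2),.04);print('ptr',t)
for z in (.022,.03,.04,.05,.06): print(z,'gap',((t-atz(c,b,z))@ex).round(4), 'from w5', ((atz(c5,(380/2.6667+130,98/2.6667),.04)-atz(c5,a,z))@ex).round(4))
# plate check: corners of slide top
q=[atz(c,(u/2+100,v/2),.04) for u,v in((237,370),(455,370))];print('slide width',np.linalg.norm(q[0]-q[1]),'mid',np.mean(q,0))
cc=[robot.camera('scene'),robot.camera('top')]
for k in (cc+[c]):
  D={n:[d['xyz'] for d in robot.tip_of(k,n) if d['p']>.4][:1] for n in('pointer','mark')}
  print({n:np.round(v,4).tolist() for n,v in D.items()},(np.subtract(D['pointer'][0],D['mark'][0])@ex).round(4) if D['pointer'] and D['mark'] else '')
for i in (0,):save(cc[i],'s8')
```

```text
blade corner [0.56297189 0.06375021 0.02252777]
ptr [0.58182518 0.06411566 0.04      ]
0.022 gap 0.0192 from w5 0.0734
0.03 gap 0.0186 from w5 0.0715
0.04 gap 0.0178 from w5 0.0692
0.05 gap 0.0171 from w5 0.0668
0.06 gap 0.0163 from w5 0.0645
slide width 0.05858443064472294 mid [0.58775119 0.03352959 0.04      ]
{'pointer': [[0.5783, 0.0655, 0.0395]], 'mark': []} 
{'pointer': [], 'mark': [[0.7394, 0.3075, 0.0015]]} 
{'pointer': [[0.5822, 0.0612, 0.0391]], 'mark': [[0.5615, 0.0629, 0.0402]]} 0.0201
```

Request:
move_arm(series="0 -6 0 0 0 0;0 -12 0 0 0 0;0 -17 0 0 0 0;0 -18 0 0 0 0;0 -18 0 0 0 0;0 -18 0 0 0 0;0 -18 0 0 0 0")

```text
time: 16.98
position: [0.5751, -0.0054, 0.0868]
tool_rot: [0.641, 0.767, 0.005, 0.006]
ft_force: [11.3, 5.9, -2.1]
grip_width: 0.0335
grip_force: 35.0
```

Run:
```python
from h import *
for i in range(3): c=robot.camera('wrist')
o=robot.get_obs();print(o['time'],o['position'],o['ft_force'],o['grip_width'],o['grip_force'],o['joint_velocities'].round(4))
cv2.imwrite('pics/w9x.png',cv2.resize(c['img'][0:300,100:500,::-1],(800,600),interpolation=cv2.INTER_CUBIC))
import pickle;pickle.dump(c,open('w9.pkl','wb'))
for n in('pointer','mark','sleeve_a_center'):print(n,[(np.round(d['xyz'],4).tolist(),round(d['p'],2)) for d in robot.tip_of(c,n)][:2])
```

```text
17.1333 [ 0.57518009 -0.00535347  0.08681829] [10.56554461  5.48671586 -1.79488023] 0.033488632459780274 35.00170872401213 [-0.0007 -0.0012 -0.002   0.0001 -0.0025  0.0002]
pointer [([0.5668, 0.0597, 0.0375], 0.66)]
mark [([0.5609, 0.0624, 0.0383], 0.84)]
sleeve_a_center [([0.5746, -0.0004, 0.0634], 0.68)]
```

View pics/w9x.png

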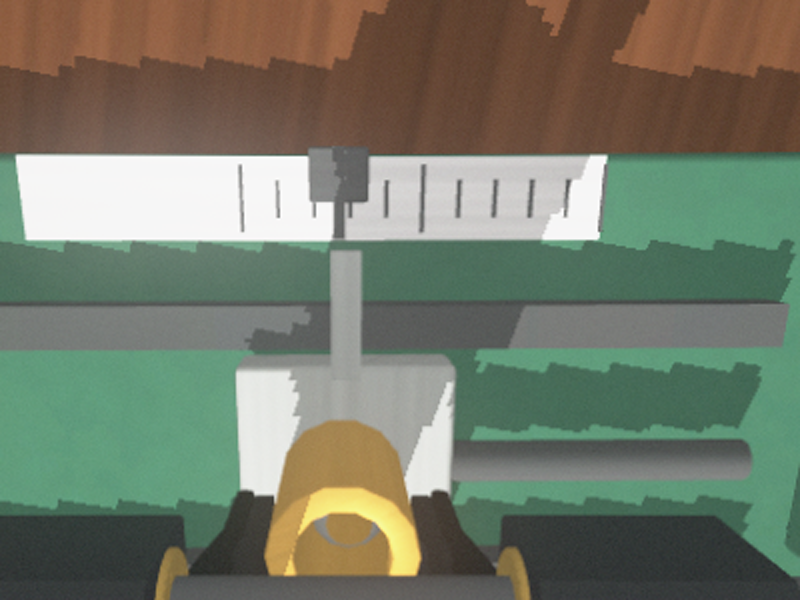

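The pointer (column 345.5) is nearly level with the blade (column 339), leaving about 1.8 mm to go.

Request:
move_arm(series="0 -1 0 0 0 0;0 -2 0 0 0 0;0 -2 0 0 0 0;0 -2 0 0 0 0;0 -2 0 0 0 0;0 -2 0 0 0 0")

```text
time: 17.78
position: [0.5734, -0.0057, 0.0868]
tool_rot: [0.641, 0.767, 0.005, 0.006]
ft_force: [10.9, 6.5, -2.0]
grip_width: 0.0336
grip_force: 35.0
```

Run:
```python
from h import *
for i in range(3): c=robot.camera('wrist')
o=robot.get_obs();print(o['time'],o['position'],o['grip_force'],o['ft_force'])
g=cv2.cvtColor(c['img'],cv2.COLOR_RGB2GRAY)
print('blade row',g[112:116,258:285].mean(0).astype(int));print('pointer row',g[135:140,258:290].mean(0).astype(int))
t=robot.camera('top');print([(np.round(d['xyz'],3).tolist(),round(d['p'],2)) for d in robot.tip_of(t,'sleeve_b_center')])
```

```text
17.9333 [ 0.57340919 -0.00567965  0.08681282] 35.00236687628785 [11.29054913  6.90984995 -1.80233033]
blade row [246 246 246 246 246 246 246 246 235 212 211 156 108 104 101 103 102 118
 188 209 210 209 210 209 209 209 210]
pointer row [104 105 104 105 104 104 104 147 162 164 167 167 166 166 165 163 161 162
 163 163 164 164 144 114 101 101 101 101 103 101 101 102]
[([0.465, 0.383, -0.004], 0.73), ([0.518, -0.307, 0.034], 0.58)]
```

Blade centre is at column 272.3 and pointer centre at 272.5, so they are level. The sleeve is seated and held, and B is in the tray.

```bash
python3 -c "
from rig import robot
print(robot.hand_in())"
```

```text
the job is handed in; nothing more can be done
None
```

The job is handed in, but no verdict came back: the narrow-bore sleeve stands in the tray, and the wide-bore sleeve is down on the pin, gripped at 35 N, with the pointer within about 1 mm of the mark by the wrist camera.

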